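Dip the watch stand to its index mark

ROBOT

A 6-joint arm with a two-finger parallel gripper is mounted at the origin on the work surface. World frame = base frame: x ahead of the robot, y to its left, z up, the work surface at z = 0. Lengths are in mm, angles in rad, forces in N, time in s.
With the tool pointing down it reaches from about 350 to 975 mm from the base axis. Payload 7.1 kg.
Tool frame: the origin (TCP) lies between the finger pads; the fingertips stand 19 mm ahead of it and the grasp point (between the pads) is the TCP; z points along the fingers, y is the line along which they close (so a half turn about z gives the same grasp; the last joint's range is limited). The gripper opens to 88 mm and grips with 3 to 60 N. Pads are 20 mm wide; open, the fingers measure 115 mm over their backs; the gripper's body (75 mm by 178 mm) begins 61 mm behind the grasp point.
Start: joints at [1.093, 0.423, 1.63, -0, 1.089, -0.019], TCP at [276.763, 560.364, 241.675] pointing down, gripper open.
Joint ranges: [-3, 3], [-0.9, 2.11], [0.09, 2.58], [-1.31, 4.45], [0.11, 2.69], [-2.54, 2.54]. Speed limits (rad/s): [2.39, 2.39, 3.01, 3.14, 3.14, 3.14].

INTERFACE

Orientations are given as a rotation vector (axis times angle).
In Python, from workcell import ctrl gives the robot as it stands.
- The arm moves only by the tool arm_command, never from a script. Its argument "series" is a list of rows, each an object with "linear": the shift along the tool's x, y, z in m, a list of three; "turn": the turn about the tool's z in rad. A call has 1 to 10 rows; each row shifts and turns the commanded pose from where the row before left it, along the tool's axes as they then stand; what a row does not reach is not made up. A row lasts 1/10 s, in which the tool goes at most 50 mm and 8.59 degrees, less where a joint would pass 70% of its speed; a pose out of reach is approached as far as the arm can. A call with a gripper value outside its range is refused whole. "jaw" is the opening, from -1 (shut) to 1 (fully open), set as the call begins (left out, the last holds). The fingers move at their own pace and stop on an object; the grip force is fixed at half the most. Time passes only in rows, so rows that do not move let the fingers close. It gives the time, the measured TCP pose, the force, the opening and the grip force at its end, in the units of the state.
- ctrl.get_obs(): the state, without advancing time (a new reading comes with each control period).
- ctrl.get_image(name): name is "side" or "top" or "wrist"; returns a dict with "frame" (384x512x3 uint8, blue, green, red), "fx", "fy", "cx", "cy" (pixels), "rvec" (rotation vector, rad) and "tvec" (3), from world to camera coordinates, as OpenCV has them. Camera axes: x right, y down, z forward; pixel columns grow to the right and rows downward; lengths in mm; the calibration is good to about 2 mm. A picture is of the moment at which its call begins. There is no depth.
- ctrl.close_job(): hands the job in; it is judged then, once.
The state is a dict: "t": time; "qpos": joint angles; "qvel": joint speeds; "joint_torque": joint torques, N m; "ee_pos": TCP position; "orientation": TCP orientation; "ft_force": force on the tool from outside, world axes, zero at the start; "moment": the same for the moment, N m; "width": finger opening in mm; "grasp_force": force on a finger pad.
Only numpy, scipy, OpenCV 4.12 (cv2) and the standard library are available. Lean on these libraries where they do the work, as an engineer would, in place of code of your own. Each camera call takes 0.05 s, during which the arm holds its last target. There are 200 camera calls.

TASK

One of the two spring-backed tilt stands carries a watch. With shut fingertips press the yellow corner pad of that stand down until its brass pointer is level with the red index tab on its scale, not well past it, and hold it level there for at least two seconds while the timing machine takes its reading. Then let the plate come all the way back up and move clear; do not touch the watch, do not grip, lift or shift anything, and leave the spare stand and the bench things alone.

Things in the scene. Friction and masses are not known exactly. Their poses are not given: they have to be found in the camera images.
- stand: The watch-carrying tilt stand, fixed to the bench. Black base 170 x 110 x 12 mm with a side foot; origin at the centre of the base's underside, z up. At its yaw 0 the plate's hinge line runs along the stand's y axis at x = +50 mm, height 70 mm; the free end with the yellow pad is towards -x, the scale stands beside the pad towards -y. Everything on the stand is below 93 mm high. The whole stand may be turned up to about 0.5 rad.
- stand_plate (a joint): Tilt of the watch stand's aluminium plate (135 x 100 x 6 mm) about its hinge, rad: 0 at rest (level, against its stop), grows as the pad is pressed down, hard stop at 0.32. Pad and pointer are both 115 mm from the hinge line, so both drop by 115 mm x sin(joint). Spring-backed: the pad needs about 2 to 3 N to leave rest and about 7 to 9 N at 24 mm of drop, and the plate returns by itself, damped, in under a second.
- stand_pad_top (a point): Centre of the flat top of the watch stand's yellow round pad (28 mm diameter, 6 mm thick, on a 10 mm stem, top 16 mm above the plate's upper face, 89 mm above the bench at rest). This is where to press, from above. Moves with the plate.
- stand_pointer_tip (a point): Tip of the watch stand's brass pointer, a 3 mm rod that sticks out 44 mm sideways from the plate beside the pad (towards the stand's -y), 70 mm above the bench at rest. It sinks exactly as far as the pad sinks.
- stand_mark (a point): Middle of the end of the red index tab on the watch stand's white upright scale, right beside the pointer's path (stand's -y side). The tab is 8 mm tall (20 mm wide, stands out 16 mm), so the pointer is level when it is within 4 mm of this height. The tab is set between 10 and 26 mm below the pointer's rest height and stays there.
- stand_nest (a point): Centre of the watch's seat on the plate's upper face, inside a blue ring (inner diameter 47 mm, 4 mm tall), 70 mm from the pad's line towards the hinge, 40 mm to the stand's +y side of the pad.
- watch_center (a point): Centre of the loose round watch with a dark blue dial (40 mm diameter, about 10 mm thick, 60 g) that lies in the blue ring of the stand.
- spare: The spare stand: same make, same axes and origin as the watch stand, fixed to the bench, but nothing lies in its blue ring. To be left alone. The two stands may have swapped places.
- spare_plate (a joint): Tilt of the spare stand's plate, rad, 0 at rest; must stay at rest.
- loupe_center (a point): Centre of a loose black eye loupe standing on the bench (34 mm diameter, 30 mm tall, 30 g). Bystander.
- tin_center (a point): Centre of a loose small glass parts jar with brass cap (40 mm diameter, 32 mm tall, 80 g). Bystander.
- driver: Loose screwdriver with a red handle, 120 mm long, lying on the bench along its own x axis. Bystander.
Things that resemble listed ones, but are neither listed nor needed, are in the scene too. Leave any brown look-alike of the part that bears watch_center alone.

How it is judged (in metres and radians):
On the way:
1. the fingers press the watch stand's pad with the pointer level with the red tab (within 4 mm of its middle), for 2 s on end (z of stand_pointer_tip in the frame of stand_mark between -0.004 and 0.004 m and contact force between the fingers and stand_plate_c3 above 0.5 N), for 2 s.
At the end, for the whole second after the job is handed in: The watch stand's plate is back at rest (joint below 0.02 rad, still), the watch lies still in its ring (within 12 mm of its centre), the spare stand is at rest and loupe, jar and screwdriver are within 15 mm of where they stood (value of joint each of stand_plate, spare_plate below 0.02 rad and velocity of joint stand_plate between -0.05 and 0.05 rad/s and distance between watch_center and stand_nest below 0.012 m and linear speed of watch below 0.02 m/s and distance of each of loupe_center, tin_center, driver from where it was at the start of the episode below 0.015 m); the robot touches nothing.
It fails at once if the pointer is pressed well past the tab (more than 10 mm below its middle) (z of stand_pointer_tip in the frame of stand_mark below -0.01 m).
It fails at once if the watch is touched by the robot, or leaves its ring (lifted or thrown) (contact force between any of the fingers, the arm and watch above 0.5 N or distance between watch_center and stand_nest above 0.015 m).
It fails at once if the red tab is shifted (distance of stand_mark from where it was at the start of the episode above 0.003 m).
It fails at once if the spare stand is pressed (value of joint spare_plate above 0.03 rad).
It fails at once if a bystander is shifted or lifted (distance of any of loupe_center, tin_center, driver from where it was at the start of the episode above 0.015 m).
It also fails if it takes over 38 s, if anything falls off the work surface, if the arm or the gripper's body presses on something with over 40 N, if the wrist force passes 120 N, or if a joint passes its speed limit or range.

## Working session

There is one attempt and no reset: what is moved stays moved. The work goes in short steps, Python scripts to look and compute and a tool call to move; the robot and the scene stay as the last step left them, time stands still between calls to the robot, and variables do not carry over. Pictures are saved under pics/ and viewed, at most 10 in all, crops included, and the job is handed in when it is done.

Besides the shell and the picture viewer there is one more tool, called after "Emit:" as name([rows], argument=value, ...), one row to a line, values as JSON. arm_command: Moves the arm, as the interface text tells. Its arguments: {"type":"object","properties":{"series":{"type":"array"},"jaw":{"type":"number"}},"required":["series"]}

```bash
mkdir -p pics; cat > h.py <<'E'
import numpy as np, cv2, pickle
from workcell import ctrl
def snap(n,f):
    d=ctrl.get_image(n); pickle.dump(d,open(f'pics/{f}.pkl','wb')); cv2.imwrite(f'pics/{f}.png',d['frame']); return d
def load(f): return pickle.load(open(f'pics/{f}.pkl','rb'))
def K(d): return np.array([[d['fx'],0,d['cx']],[0,d['fy'],d['cy']],[0,0,1.]])
def ray(d,u,v):
    R=cv2.Rodrigues(np.array(d['rvec'],float))[0]; t=np.array(d['tvec'],float).ravel()
    return -R.T@t, R.T@np.linalg.inv(K(d))@np.array([u,v,1.])
def atz(d,u,v,z):
    c,r=ray(d,u,v); return c+r*(z-c[2])/r[2]
def proj(d,P):
    return cv2.projectPoints(np.array(P,float).reshape(-1,3),np.array(d['rvec'],float),np.array(d['tvec'],float),K(d),None)[0].reshape(-1,2)
E
python3 - <<'E'
from h import *
a=snap('top','t0');b=snap('side','s0')
o=ctrl.get_obs();print(o)
for d in(a,b):print(ray(d,256,192))
cv2.imwrite('pics/ts0.png',cv2.resize(a['frame'],(800,600),interpolation=cv2.INTER_CUBIC))
cv2.imwrite('pics/ss0.png',cv2.resize(b['frame'],(800,600),interpolation=cv2.INTER_CUBIC))
E
```

```text
{'t': 0.1, 'qpos': array([ 1.09300898e+00,  4.23776548e-01,  1.63060858e+00, -2.42846966e-05,
        1.08859192e+00, -1.90331282e-02]), 'qvel': array([-6.64210743e-04, -3.33130963e-05, -1.04198134e-03, -2.97445519e-04,
        3.54724358e-04, -1.86434203e-04]), 'joint_torque': array([ 3.35312852e-04, -5.45605731e+01, -2.74327880e+01,  6.44503185e-02,
        1.87485537e-02, -1.19791119e-05]), 'ee_pos': array([276.55189194, 559.95475335, 240.97379974]), 'orientation': array([-7.14216978e-01, -3.05900090e+00,  2.11595062e-03]), 'ft_force': array([-0.52149666,  0.10324857,  0.06930877]), 'moment': array([-0.01286447,  0.01541222, -0.01799425]), 'grasp_force': 0.0, 'width': 87.95645965011363}
(array([ 353.15872073,  -45.31847776, 1082.55859974]), array([ 0.22679465, -0.01140164, -0.97389362]))
(array([ 299.37335679, -793.09727886,  727.31533977]), array([ 0.28551777,  0.71225235, -0.64130551]))
```

View pics/ts0.png

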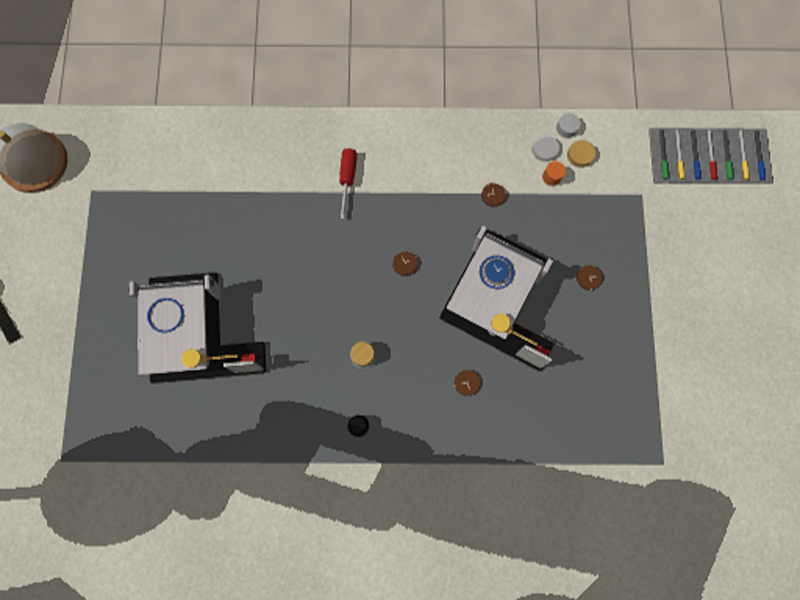

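View pics/ss0.png

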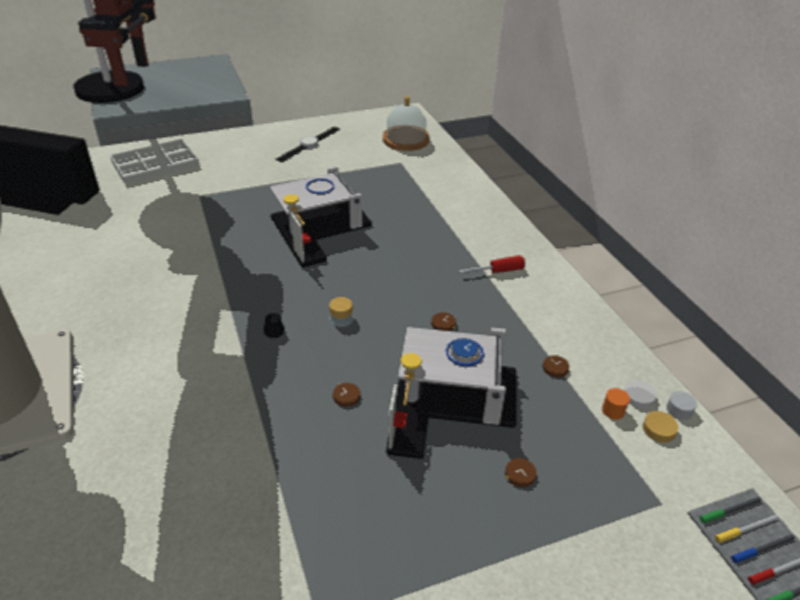

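Candidates (800x600 top view): the right stand's pad is at (501,322), with a blue-dial watch in its ring at (497,270). The left stand's pad is at (191,357) and its ring at (166,315) is empty, so it's the spare. The brown look-alike watches lie on the bench at (405,263), (493,194), (590,277) and (467,382). I choose the right stand and will check it in one close crop.

```bash
python3 - <<'E'
from h import *
a=load('t0');b=load('s0')
ca=a['frame'][140:245,275:365]; cb=b['frame'][200:300,240:340]
cv2.imwrite('pics/c0.png',np.hstack([cv2.resize(ca[:,:90],(400,467),interpolation=cv2.INTER_CUBIC),cv2.resize(cb,(400,400),interpolation=cv2.INTER_CUBIC)[:467] if 0 else cv2.copyMakeBorder(cv2.resize(cb,(400,400),interpolation=cv2.INTER_CUBIC),0,67,0,0,cv2.BORDER_CONSTANT)]))
def cen(d,box,lo,hi):
    x0,y0,x1,y1=box; m=cv2.inRange(cv2.cvtColor(d['frame'][y0:y1,x0:x1],cv2.COLOR_BGR2HSV),lo,hi)
    ys,xs=np.nonzero(m); return xs.mean()+x0,ys.mean()+y0,len(xs)
p=cen(a,(305,195,335,215),(20,120,120),(32,255,255));print(p,atz(a,*p[:2],89))
w=cen(a,(300,155,335,190),(100,100,60),(125,255,255));print(w,atz(a,*w[:2],79))
r=cen(a,(330,210,365,235),(0,140,60),(8,255,255));print(r,atz(a,*r[:2],50))
p=cen(b,(250,222,275,240),(20,120,120),(32,255,255));print(p,atz(b,*p[:2],89))
r=cen(b,(240,255,270,280),(0,140,60),(8,255,255));print(r,atz(b,*r[:2],50))
E
```

```text
(np.float64(320.2719298245614), np.float64(206.18421052631578), 114) [ 552.25046381 -204.59788528   89.        ]
(np.float64(317.6595744680851), np.float64(173.13617021276596), 235) [ 633.66748978 -202.30246944   79.        ]
(np.float64(347.17857142857144), np.float64(223.60714285714286), 28) [ 518.55542229 -273.33279537   50.        ]
(np.float64(262.62886597938143), np.float64(230.55670103092783), 97) [ 552.47035215 -205.52860714   89.        ]
(np.float64(255.8450704225352), np.float64(268.2676056338028), 71) [ 516.03742252 -264.80722196   50.        ]
```

View pics/c0.png

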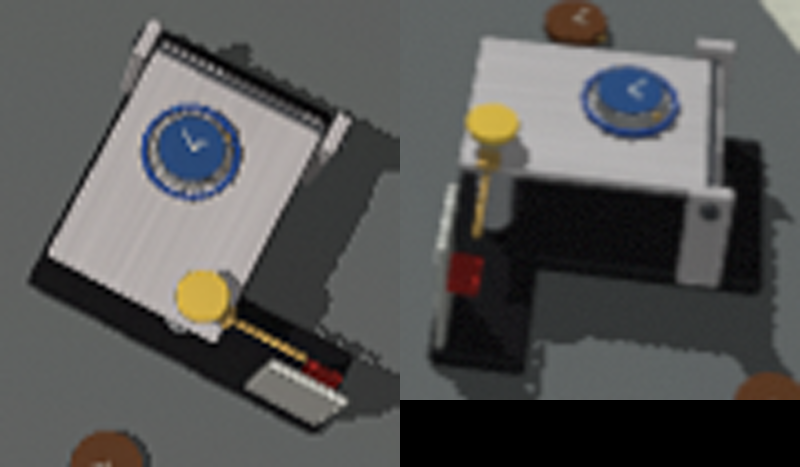

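The crop confirms the choice. The right stand has the blue-dial watch in its ring, the yellow pad at (552,-205), and a pointer running out to the red tab. Stand yaw is about -0.49. Next I move over it at safe height with the jaws shut.

Emit:
arm_command([
  {"linear":[-0.03,-0.029,-0.006],"turn":0},
  {"linear":[-0.03,-0.029,-0.006],"turn":0},
  {"linear":[-0.03,-0.029,-0.006],"turn":0},
  {"linear":[-0.03,-0.029,-0.006],"turn":0},
  {"linear":[-0.03,-0.029,0],"turn":0},
  {"linear":[-0.03,-0.029,0],"turn":0},
  {"linear":[-0.03,-0.029,0],"turn":0},
  {"linear":[-0.03,-0.029,0],"turn":0},
  {"linear":[-0.03,-0.029,0],"turn":0},
  {"linear":[-0.03,-0.029,0],"turn":0},
], jaw=-1)

```text
t: 1.1
ee_pos: [417.4, 165.8, 265.6]
orientation: [-0.714, -3.059, 0.0]
ft_force: [1.0, 0.7, -0.7]
width: 11.4
grasp_force: 0.0
```

Emit:
arm_command([
  {"linear":[-0.03,-0.029,0],"turn":0},
  {"linear":[-0.03,-0.029,0],"turn":0},
  {"linear":[-0.03,-0.029,0],"turn":0},
  {"linear":[-0.03,-0.029,0],"turn":0},
  {"linear":[-0.02,-0.02,0],"turn":0},
  {"linear":[0,0,0],"turn":0},
  {"linear":[0,0,0],"turn":0},
])

```text
t: 1.8
ee_pos: [482.2, -16.7, 265.3]
orientation: [-0.717, -3.058, -0.0]
ft_force: [0.1, 0.7, 0.4]
width: 0.4
grasp_force: 0.0
```

```bash
python3 - <<'E'
from h import *
d=snap('wrist','w1');o=ctrl.get_obs();print(o['t'],o['ee_pos'],o['orientation'],o['qpos'],o['width'],o['ft_force'])
c,r=ray(d,256,192);print(c,r,d['fx'])
print(proj(d,[[552,-205,89],[517,-270,70],[634,-202,79]]))
E
```

```text
1.85 [482.05297919 -16.05316954 265.3425536 ] [-7.14794468e-01 -3.05814127e+00 -1.64734332e-04] [-5.81321162e-02  1.81812639e-01  1.91432923e+00  3.21654390e-04
  1.04644381e+00 -1.16986408e+00] 0.3023309916892771 [ 0.46507598  0.41692015 -0.09553954]
[417.94033905  14.40263269 407.12840122] [ 0.23208756 -0.13076636 -0.96396193] 292.65803165699657
[[150.00483058 292.58386978]
 [ 98.59001615 282.20301938]
 [187.15596553 335.15074828]]
```

View pics/w1.png

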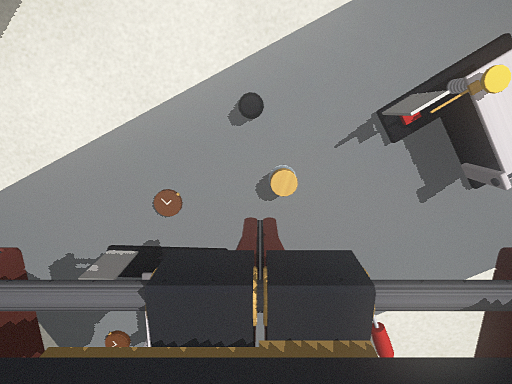

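The wrist view shows the spare stand at upper right (pad at (497,78)). The watch stand is hidden beneath the gripper at lower left, so I turn the camera side towards the watch stand's scale.

Emit:
arm_command([
  {"linear":[0,0,0],"turn":-0.142},
  {"linear":[0,0,0],"turn":-0.142},
  {"linear":[0,0,0],"turn":-0.142},
  {"linear":[0,0,0],"turn":-0.142},
  {"linear":[0,0,0],"turn":-0.142},
  {"linear":[0,0,0],"turn":-0.142},
])

```text
t: 2.45
ee_pos: [482.0, -14.9, 265.6]
orientation: [0.626, -3.078, -0.001]
ft_force: [0.0, 0.2, 0.3]
width: 0.5
grasp_force: 0.0
```

Emit:
arm_command([
  {"linear":[0,-0.03,0],"turn":0},
  {"linear":[0,-0.03,0],"turn":0},
  {"linear":[0,-0.03,0.01],"turn":0},
  {"linear":[0,-0.03,0.01],"turn":0},
  {"linear":[0,-0.03,0.01],"turn":0},
  {"linear":[0,0,0],"turn":0},
  {"linear":[0,0,0],"turn":0},
  {"linear":[0,0,0],"turn":0},
])

```text
t: 3.25
ee_pos: [539.8, -153.5, 235.8]
orientation: [0.616, -3.08, -0.001]
ft_force: [0.0, 0.3, -1.1]
width: 0.2
grasp_force: 0.0
```

```bash
python3 - <<'E'
from h import *
d=snap('wrist','w2');o=ctrl.get_obs();print(o['t'],o['ee_pos'],o['orientation'],o['qpos'])
R=cv2.Rodrigues(o['orientation'])[0]
print(R.T@(np.array([552.3,-205,0])-o['ee_pos']))
E
```

```text
3.3 [ 539.84852828 -153.56998639  236.0355916 ] [-6.16029323e-01  3.08047651e+00  2.16516577e-04] [-2.98444558e-01  3.37044294e-01  1.77737754e+00  2.10390175e-04
  1.02712767e+00 -2.26409964e+00]
[  8.31994649 -52.28941    236.02856191]
```

View pics/w2.png

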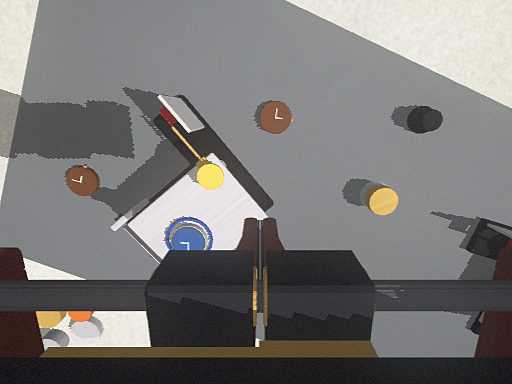

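The wrist view shows the watch stand with the pad at (209,177), the pointer tip at (173,127), and the red tab at (167,117). I move over the pad and lower.

Emit:
arm_command([
  {"linear":[0.004,-0.026,0.02],"turn":0},
  {"linear":[0.004,-0.026,0.02],"turn":0},
  {"linear":[0,0,0.025],"turn":0},
  {"linear":[0,0,0.025],"turn":0},
  {"linear":[0,0,0],"turn":0},
  {"linear":[0,0,0],"turn":0},
])

```text
t: 3.9
ee_pos: [552.6, -205.3, 146.2]
orientation: [0.615, -3.08, -0.0]
ft_force: [0.6, 0.1, 0.9]
width: 0.8
grasp_force: 0.0
```

```bash
python3 - <<'E'
from h import *
d=snap('wrist','w3');o=ctrl.get_obs();print(o['t'],o['ee_pos'],o['ft_force'])
print(proj(d,[[552.3,-205,89],[517,-270,70],[517,-270,50]]))
w2=load('w2')['frame'][80:200,120:240]; w3=d['frame']
cv2.imwrite('pics/c3.png',np.hstack([cv2.resize(w2,(360,360),interpolation=cv2.INTER_CUBIC),cv2.resize(w3[60:240,80:300],(440,360),interpolation=cv2.INTER_CUBIC)]))
E
```

```text
3.95 [ 553.25541929 -205.64761686  146.97898975] [ 1.34617623 -0.02492459 -0.16430769]
[[261.29954237 214.69918288]
 [197.74692157 131.64986474]
 [202.85620758 129.95882983]]
```

View pics/c3.png

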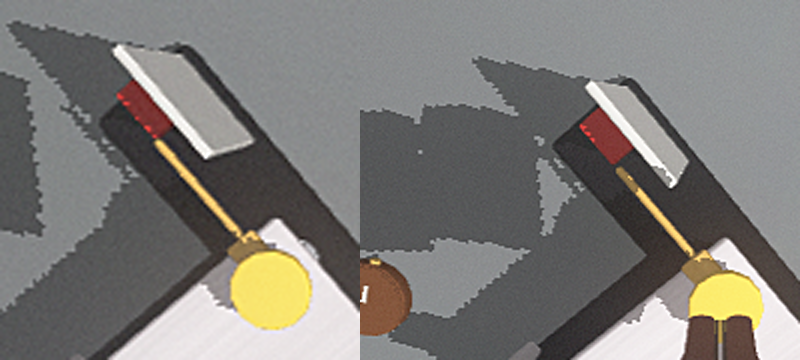

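Close view: the pointer tip is at about w3 (210,146), with the red tab beside it at about (203,128). I'll fit a 16x20x8 box to the red pixels in the side and wrist views to get the tab height.

```bash
cat > fit.py <<'E'
from h import *
from scipy.optimize import minimize
yaw=-0.49; Rz=np.array([[np.cos(yaw),-np.sin(yaw)],[np.sin(yaw),np.cos(yaw)]])
V={'s0':(235,250,280,290),'w2':(145,90,200,150),'w3':(170,90,230,160),'t0':(330,210,365,235)}
red={}
for k,(x0,y0,x1,y1) in V.items():
    f=load(k)['frame'].astype(float); s=np.clip((f[...,2]-f[...,:2].max(2)-25)/30,0,1)
    red[k]=s[y0:y1,x0:x1]
def box(p):
    c=np.array([[sx*8,sy*10] for sx in(-1,1) for sy in(-1,1)])@Rz.T+p[:2]
    return np.vstack([np.c_[c,[p[2]+h]*4] for h in(-4,4)])
def mask(k,p,S=8):
    x0,y0,x1,y1=V[k]; q=proj(load_[k],box(p)); m=np.zeros(((y1-y0)*S,(x1-x0)*S),np.uint8)
    h=cv2.convexHull(((q-[x0-.5,y0-.5])*S).astype(np.float32)).round().astype(int)
    cv2.fillConvexPoly(m,h,255); return cv2.resize(m,(x1-x0,y1-y0),interpolation=cv2.INTER_AREA)/255.
load_={k:load(k) for k in V}
def cost(p,ks): return sum(((mask(k,p)-red[k])**2).sum()/red[k].sum() for k in ks)
if __name__=='__main__':
    w=load_['w2']; m=cv2.inRange(cv2.cvtColor(w['frame'][155:195,190:230],cv2.COLOR_BGR2HSV),(20,120,120),(32,255,255)); ys,xs=np.nonzero(m)
    print('pad w2',atz(w,xs.mean()+190,ys.mean()+155,89))
    for ks in (['s0','w2','w3'],['s0','w2'],['s0','w3'],['w2','w3'],['s0','w2','w3','t0']):
        best=min((minimize(cost,[516,-270,z],args=(ks,),method='Nelder-Mead',options=dict(initial_simplex=np.array([[516,-270,z],[526,-270,z],[516,-260,z],[516,-270,z+8]]))) for z in(44,50,56,60)),key=lambda r:r.fun)
        print(ks,best.x.round(1),[round(cost(best.x,[k]),2) for k in V])
    # pointer tip from rest z=70
    print('tip w3',atz(load_['w3'],210.5,146,70),'tip w2',atz(w,173,127,70), 's0',atz(load_['s0'],359.25-240+240-100,200+236/4,70) if 0 else atz(load_['s0'],240+76/4,200+235/4,70))
E
python3 fit.py
```

```text
pad w2 [ 550.53838782 -204.28043093   89.        ]
['s0', 'w2', 'w3'] [ 514.1 -269.    55.2] [np.float64(0.1), np.float64(0.91), np.float64(0.54), np.float64(1.08)]
['s0', 'w2'] [ 514.2 -268.8   55.7] [np.float64(0.08), np.float64(0.92), np.float64(0.56), np.float64(1.05)]
['s0', 'w3'] [ 514.1 -269.    56. ] [np.float64(0.08), np.float64(0.94), np.float64(0.55), np.float64(1.03)]
['w2', 'w3'] [ 521.9 -281.    -1.4] [np.float64(1.46), np.float64(0.79), np.float64(0.33), np.float64(1.08)]
['s0', 'w2', 'w3', 't0'] [ 514.8 -269.4   56. ] [np.float64(0.11), np.float64(0.92), np.float64(0.55), np.float64(1.01)]
tip w3 [ 523.24458905 -257.79757921   70.        ] tip w2 [ 522.06545708 -258.09046971   70.        ] s0 [ 524.23192517 -259.59382438   70.        ]
```

```bash
cat > fit2.py <<'E'
import fit; from fit import *
W={}
for k,(x0,y0,x1,y1) in V.items():
    f=load_[k]['frame'][y0:y1,x0:x1]; occ=((f.min(2)>135)|((f[...,1].astype(int)-f[...,0]>40))).astype(np.uint8)
    W[k]=1-cv2.dilate(occ,np.ones((3,3),np.uint8)) if k!='s0' else np.ones(f.shape[:2])
    print(k,occ.sum(),red[k].sum().round(1), (red[k]*W[k]).sum().round(1))
def cost(p,ks): return sum((W[k]*(mask(k,p)-red[k])**2).sum()/red[k].sum() for k in ks)
for z in range(42,64,2):
    r=minimize(lambda q:cost([*q,z],['s0','w2','w3']),[515,-269],method='Nelder-Mead',options=dict(initial_simplex=[[515,-269],[521,-269],[515,-262]]))
    print(z,r.x.round(1),round(r.fun,3),[round(cost([*r.x,z],[k]),3) for k in V])
E
python3 fit2.py
python3 - <<'E'
import sys; sys.path.insert(0,'.')
import os; os.chdir('.')
from h import *
P=lambda d:K(d)@np.c_[cv2.Rodrigues(np.array(d['rvec'],float))[0],np.array(d['tvec'],float).ravel()]
s,w2,w3=load('s0'),load('w2'),load('w3')
C1={'s':(260.4,263.6),'w2':None,'w3':(208.4,141.8)}
def tri(l):
    A=[]
    for d,(u,v) in l:
        p=P(d);A+=[(u*p[2]-p[0])/d['fx'],(v*p[2]-p[1])/d['fx']]
    x=np.linalg.svd(np.array(A))[2][-1];return x[:3]/x[3]
print('C1',tri([(s,C1['s']),(w3,C1['w3'])]))
print('C2',tri([(w2,(159.2,112.2)),(w3,(190.9,124.8))]))
print('tip',tri([(s,(258.8,258.6)),(w3,(210.3,145.8))]),tri([(s,(258.8,258.6)),(w2,(172.8,126.7))]))
E
```

```text
s0 38 73.5 73.5
w2 1135 210.1 141.4
w3 1631 397.8 348.5
t0 56 33.5 24.9
42 [ 514.  -270.3] 1.181 [np.float64(1.081), np.float64(0.086), np.float64(0.015), np.float64(0.422)]
44 [ 513.6 -269.9] 0.99 [np.float64(0.897), np.float64(0.078), np.float64(0.015), np.float64(0.45)]
46 [ 513.6 -269.8] 0.814 [np.float64(0.754), np.float64(0.048), np.float64(0.012), np.float64(0.364)]
48 [ 513.3 -269.2] 0.647 [np.float64(0.584), np.float64(0.048), np.float64(0.016), np.float64(0.38)]
50 [ 513.  -269.1] 0.506 [np.float64(0.457), np.float64(0.033), np.float64(0.017), np.float64(0.349)]
52 [ 512.6 -268.6] 0.397 [np.float64(0.355), np.float64(0.022), np.float64(0.019), np.float64(0.351)]
54 [ 512.4 -268.3] 0.31 [np.float64(0.259), np.float64(0.029), np.float64(0.022), np.float64(0.318)]
56 [ 512.2 -268. ] 0.316 [np.float64(0.242), np.float64(0.041), np.float64(0.034), np.float64(0.309)]
58 [ 511.9 -267.8] 0.429 [np.float64(0.33), np.float64(0.061), np.float64(0.038), np.float64(0.293)]
60 [ 511.3 -267.7] 0.622 [np.float64(0.5), np.float64(0.077), np.float64(0.045), np.float64(0.318)]
62 [ 511.1 -267.4] 0.841 [np.float64(0.683), np.float64(0.102), np.float64(0.055), np.float64(0.28)]
C1 [ 524.73892186 -262.22260467   57.41862708]
C2 [ 514.52540458 -277.21040974   64.85707136]
tip [ 523.84356539 -258.20868976   68.93379661] [ 523.01481181 -258.72924132   69.5717816 ]
```

Tab middle is at z ≈ 54 to 55, so the drop is about 15.5 mm. I descend gently to about 12 mm of drop, then look.

Emit:
arm_command([
  {"linear":[0,0,0.012],"turn":0},
  {"linear":[0,0,0.012],"turn":0},
  {"linear":[0,0,0.01],"turn":0},
  {"linear":[0,0,0.004],"turn":0},
  {"linear":[0,0,0.003],"turn":0},
  {"linear":[0,0,0.003],"turn":0},
  {"linear":[0,0,0.003],"turn":0},
  {"linear":[0,0,0.003],"turn":0},
  {"linear":[0,0,0],"turn":0},
  {"linear":[0,0,0],"turn":0},
])

```text
t: 4.95
ee_pos: [551.7, -205.7, 95.7]
orientation: [0.613, -3.079, -0.002]
ft_force: [-4.9, 2.5, 5.5]
width: 0.4
grasp_force: 3.2
```

```bash
python3 - <<'E'
from h import *
s=snap('side','s4');w=snap('wrist','w4');o=ctrl.get_obs();print(o['t'],o['ee_pos'],o['ft_force'],o['width'])
cv2.imwrite('pics/c4.png',np.hstack([cv2.resize(s['frame'][215:290,230:305],(400,400),interpolation=cv2.INTER_CUBIC),cv2.resize(w['frame'][80:240,140:300],(400,400),interpolation=cv2.INTER_CUBIC)]))
print(proj(s,[[523.5,-258.5,z] for z in (70,58,55,51)]))
E
```

```text
5.05 [ 551.69018719 -205.66763556   95.74633491] [-4.64239282  2.84467486  6.82932178] 0.18512960473853987
[[258.46257719 258.44989401]
 [258.29684145 262.42751949]
 [258.25586132 263.41103469]
 [258.20149961 264.7157053 ]]
```

View pics/c4.png

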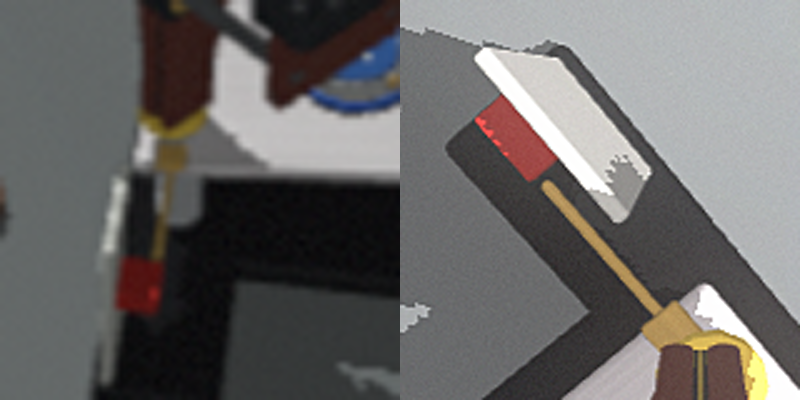

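In the side crop the pointer meets the tab's top edge at (160,258), so the tip is about 2 mm above the tab's middle. The kinematics agree: tip z ≈ 57. I ease down 2 mm and hold.

Emit:
arm_command([
  {"linear":[0,0,0.001],"turn":0},
  {"linear":[0,0,0.001],"turn":0},
  {"linear":[0,0,0],"turn":0},
  {"linear":[0,0,0],"turn":0},
  {"linear":[0,0,0],"turn":0},
  {"linear":[0,0,0],"turn":0},
  {"linear":[0,0,0],"turn":0},
  {"linear":[0,0,0],"turn":0},
  {"linear":[0,0,0],"turn":0},
  {"linear":[0,0,0],"turn":0},
])

```text
t: 6.05
ee_pos: [551.7, -205.7, 93.8]
orientation: [0.613, -3.079, -0.002]
ft_force: [-4.8, 3.0, 6.0]
width: 0.6
grasp_force: 3.5
```

```bash
python3 - <<'E'
from h import *
s=snap('side','s5');o=ctrl.get_obs();print(o['t'],o['ee_pos'],o['ft_force'])
f0=cv2.cvtColor(load('s0')['frame'],cv2.COLOR_BGR2GRAY)
# plate front-right edge/pointer vertical shift, sub-pixel: pointer block via brass mask row centroid near block
for k in('s0','s4','s5'):
    f=load(k)['frame'].astype(int); y=f[...,2]-f[...,0]; g=f[...,2]-f[...,1]
    m=(y>35)&(g<60); m[:, :255]=0; m[:,266:]=0; m[:238]=0; m[275:]=0
    ys,xs=np.nonzero(m); print(k,[(r,int(m[r].sum()),round(xs[ys==r].mean(),1)) for r in np.unique(ys)])
s2=cv2.resize(s['frame'][215:290,230:305],(600,600),interpolation=cv2.INTER_CUBIC);cv2.imwrite('pics/c5.png',s2)
E
```

```text
6.1 [ 551.69098162 -205.67195552   93.82917757] [-4.50729839  3.29535023  5.414982  ]
s0 [(np.int64(238), 5, np.float64(262.0)), (np.int64(239), 5, np.float64(262.0)), (np.int64(240), 6, np.float64(261.5)), (np.int64(241), 6, np.float64(261.5)), (np.int64(242), 3, np.float64(262.0)), (np.int64(243), 1, np.float64(261.0)), (np.int64(244), 2, np.float64(260.5)), (np.int64(245), 2, np.float64(260.5)), (np.int64(246), 2, np.float64(260.5)), (np.int64(247), 2, np.float64(260.5)), (np.int64(248), 2, np.float64(260.5)), (np.int64(249), 2, np.float64(260.5)), (np.int64(250), 2, np.float64(259.5)), (np.int64(251), 2, np.float64(259.5)), (np.int64(252), 2, np.float64(259.5)), (np.int64(253), 2, np.float64(259.5)), (np.int64(254), 2, np.float64(259.5)), (np.int64(255), 3, np.float64(259.0)), (np.int64(256), 3, np.float64(259.0)), (np.int64(257), 3, np.float64(259.0)), (np.int64(258), 2, np.float64(258.5)), (np.int64(263), 1, np.float64(255.0)), (np.int64(264), 6, np.float64(257.5)), (np.int64(266), 1, np.float64(260.0)), (np.int64(267), 1, np.float64(259.0)), (np.int64(268), 1, np.float64(259.0
[... 1261 characters left out ...]
np.int64(245), 5, np.float64(262.0)), (np.int64(246), 5, np.float64(262.0)), (np.int64(247), 3, np.float64(262.0)), (np.int64(253), 1, np.float64(261.0)), (np.int64(256), 1, np.float64(260.0)), (np.int64(257), 1, np.float64(260.0)), (np.int64(258), 1, np.float64(260.0)), (np.int64(259), 2, np.float64(259.5)), (np.int64(260), 2, np.float64(259.5)), (np.int64(261), 2, np.float64(259.5)), (np.int64(262), 1, np.float64(259.0)), (np.int64(263), 2, np.float64(257.0)), (np.int64(264), 5, np.float64(258.0)), (np.int64(265), 1, np.float64(260.0)), (np.int64(267), 1, np.float64(259.0)), (np.int64(268), 1, np.float64(259.0)), (np.int64(272), 1, np.float64(259.0)), (np.int64(273), 3, np.float64(257.0))]
```

View pics/c5.png

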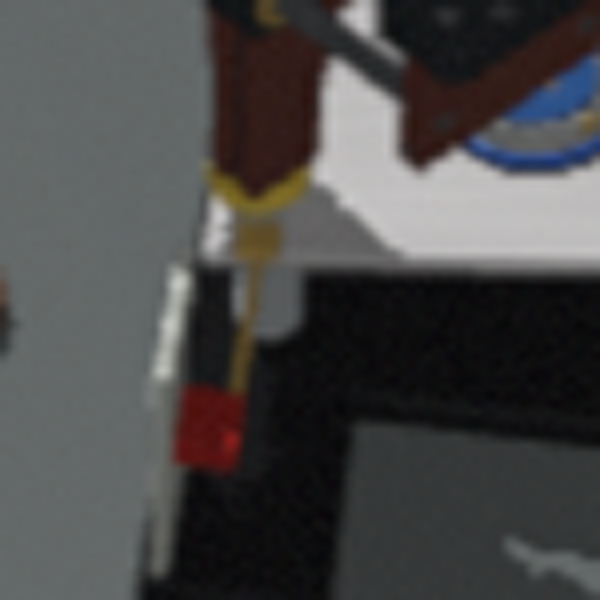

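The pointer tip now just dips behind the tab's top edge at (238,388), which puts the tip at about z 55, level with the tab's middle. I hold here.

Emit:
arm_command([
  {"linear":[0,0,0],"turn":0},
  {"linear":[0,0,0],"turn":0},
  {"linear":[0,0,0],"turn":0},
  {"linear":[0,0,0],"turn":0},
  {"linear":[0,0,0],"turn":0},
  {"linear":[0,0,0],"turn":0},
  {"linear":[0,0,0],"turn":0},
  {"linear":[0,0,0],"turn":0},
  {"linear":[0,0,0],"turn":0},
  {"linear":[0,0,0],"turn":0},
])

```text
t: 7.1
ee_pos: [551.7, -205.7, 93.8]
orientation: [0.613, -3.079, -0.002]
ft_force: [-4.9, 1.4, 6.7]
width: 0.5
grasp_force: 3.5
```

Emit:
arm_command([
  {"linear":[0,0,0],"turn":0},
  {"linear":[0,0,0],"turn":0},
  {"linear":[0,0,0],"turn":0},
  {"linear":[0,0,0],"turn":0},
  {"linear":[0,0,0],"turn":0},
  {"linear":[0,0,0],"turn":0},
  {"linear":[0,0,0],"turn":0},
  {"linear":[0,0,0.001],"turn":0},
  {"linear":[0,0,0],"turn":0},
  {"linear":[0,0,0],"turn":0},
])

```text
t: 8.1
ee_pos: [551.7, -205.7, 92.9]
orientation: [0.613, -3.079, -0.002]
ft_force: [-4.6, 2.7, 7.2]
width: 0.6
grasp_force: 3.7
```

Emit:
arm_command([
  {"linear":[0,0,0],"turn":0},
  {"linear":[0,0,0],"turn":0},
  {"linear":[0,0,0],"turn":0},
  {"linear":[0,0,0],"turn":0},
  {"linear":[0,0,0],"turn":0},
  {"linear":[0,0,0],"turn":0},
  {"linear":[0,0,0],"turn":0},
  {"linear":[0,0,0],"turn":0},
  {"linear":[0,0,0],"turn":0},
  {"linear":[0,0,0],"turn":0},
])

```text
t: 9.1
ee_pos: [551.7, -205.7, 92.9]
orientation: [0.613, -3.079, -0.002]
ft_force: [-4.7, 2.7, 6.9]
width: 0.4
grasp_force: 3.7
```

Emit:
arm_command([
  {"linear":[0,0,0],"turn":0},
  {"linear":[0,0,0],"turn":0},
  {"linear":[0,0,0],"turn":0},
  {"linear":[0,0,0],"turn":0},
  {"linear":[0,0,0],"turn":0},
  {"linear":[0,0,0],"turn":0},
  {"linear":[0,0,0],"turn":0},
  {"linear":[0,0,0],"turn":0},
  {"linear":[0,0,0],"turn":0},
  {"linear":[0,0,0],"turn":0},
])

```text
t: 10.1
ee_pos: [551.7, -205.7, 92.8]
orientation: [0.613, -3.079, -0.002]
ft_force: [-4.8, 3.3, 6.5]
width: 0.8
grasp_force: 3.7
```

Emit:
arm_command([
  {"linear":[0,0,-0.002],"turn":0},
  {"linear":[0,0,-0.002],"turn":0},
  {"linear":[0,0,-0.003],"turn":0},
  {"linear":[0,0,-0.003],"turn":0},
  {"linear":[0,0,-0.003],"turn":0},
  {"linear":[0,0,-0.004],"turn":0},
  {"linear":[0,0,-0.006],"turn":0},
  {"linear":[0,0,-0.02],"turn":0},
  {"linear":[0,0,-0.03],"turn":0},
  {"linear":[0,0,-0.03],"turn":0},
])

```text
t: 11.1
ee_pos: [552.5, -206.1, 196.6]
orientation: [0.614, -3.081, -0.0]
ft_force: [-0.8, -0.5, 0.8]
width: 0.5
grasp_force: 0.0
```

Emit:
arm_command([
  {"linear":[0,0.03,-0.02],"turn":0},
  {"linear":[0,0.03,0],"turn":0},
  {"linear":[0,0.03,0],"turn":0},
  {"linear":[0,0.03,0],"turn":0},
  {"linear":[0,0,0],"turn":0},
  {"linear":[0,0,0],"turn":0},
  {"linear":[0,0,0],"turn":0},
  {"linear":[0,0,0],"turn":0},
])

```text
t: 11.9
ee_pos: [507.2, -96.1, 215.7]
orientation: [-0.612, 3.081, -0.0]
ft_force: [-0.0, -0.8, -1.0]
width: 0.0
grasp_force: 0.0
```

```bash
python3 - <<'E'
from h import *
a=snap('top','t6');s=snap('side','s6');o=ctrl.get_obs();print(o['t'],o['ee_pos'],o['ft_force'])
cv2.imwrite('pics/c6.png',np.hstack([cv2.resize(s['frame'],(512,384)),s['frame'][150:342,230:374].repeat(2,0).repeat(2,1)]))
E
```

```text
12.0 [506.91361477 -95.95290104 215.58021514] [ 0.11385162  0.00022426 -0.14861977]
```

View pics/c6.png

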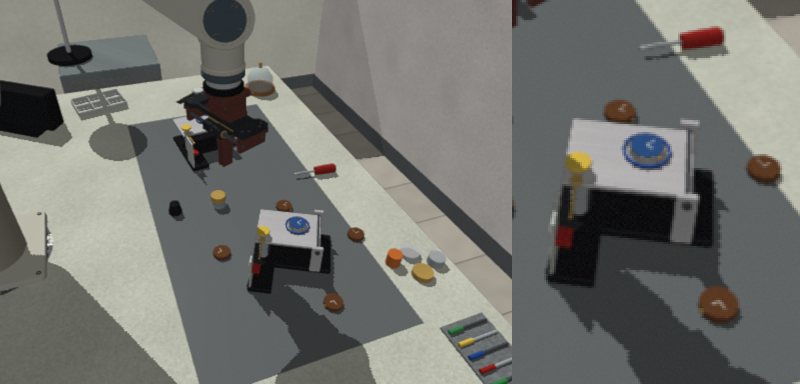

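The plate is back at rest with the watch in its ring at (297,225). The jar, loupe and screwdriver haven't moved, and the arm is clear. I hand the job in.

```bash
python3 -c "
from workcell import ctrl
print(ctrl.close_job())"
```

```text
the job is handed in; nothing more can be done
None
```

The job is handed in, though the hand-in call returned no verdict: I pressed the watch stand's pad to what I measured as level with the red tab (within about 1–2 mm) and held it about 4 s, then released it. The last picture shows the plate back up, the watch in its ring, nothing else visibly moved and the arm clear.

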